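# Reverse the ratchet and clamp the tape roll

## Task

The ratchet clamp on the packing board is set to open. Flip the small direction lever on its handle fully over to the closing side, then swing the handle to and fro by its knob until the jaw holds the roll of tape firmly in the vee stop, without crushing it, and let go. Close the clamp only through its lever and handle: do not push the jaw, the vee stop or the roll themselves, and do not disturb the things around.

Things in the scene. Friction and masses are not known exactly. Their poses are not given: they have to be found in the camera images.
- clamp_base: Bed of a steel ratchet clamp, fixed: a dark plate 90 mm along its x, 235 mm along its y (y = -125 to +110 mm), 12 mm thick; origin on the underside, z up. A round grey housing 84 mm across, 66 mm high, stands at its y = -80 mm; on it turn a 14-tooth ratchet wheel and the handle. Jaw and vee stop stand on the +y half.
- spindle_axis (a point): Point on the upright axis of wheel and handle, at bed x = 0, y = -80 mm, 94 mm above the board (top face of the handle bar). Axes as the bed's. Counter-clockwise wheel turn closes the jaw, 20 mm per rad; it meets the seated roll after 0.6 to 1.4 rad, one to three strokes. The clamp locks itself: it keeps its grip when the handle is let go.
- handle (a joint): Handle angle about the spindle axis, rad, counter-clockwise from above positive; at 0 it points along the bed's -x (to the robot); stops at -0.62 and 0.62; stays where left. Direction lever on closing side: rising values (knob towards bed -y) drive the jaw shut, falling ones click back freely; on opening side the reverse. Up to 0.45 rad of each driving stroke can be lost before the pawl catches.
- handle_knob (a point): Centre of the top face of the black upright knob on the handle's end: 20 mm diameter, 44 mm tall, 120 mm from the spindle axis, 94 to 138 mm above the board; fixed to the handle. Force at the knob while it moves (less at rest): 2 to 3 N to swing the handle freely, about 6 N to drive the jaw before it meets the roll, 9 to 12 N once the roll is firmly held (20 to 35 N at the jaw); over 18 N crushes it.
- selector (a joint): Angle of the small direction lever relative to the handle, rad, counter-clockwise from above positive: -0.3 fully on the opening side, +0.3 fully on the closing side (stops at both, no snap), 0 along the handle. Stays where left. To close, its fin goes counter-clockwise, towards bed -y; 2 to 3 N sideways at the fin moves it; at its stop, 3 to 4 N begins to swing the whole handle.
- lever_fin (a point): Centre of the top edge of the upright fin at the end of the direction lever: 11 mm along the lever, 8 mm across, standing 95 to 123 mm above the board. The lever pivots on the handle 42 mm from the spindle axis; the fin is 32 mm further out (74 mm from the spindle axis when the lever lies along the handle).
- jaw: Moving steel jaw of the clamp, a plate 66 mm wide, 14 mm thick, 44 mm high; origin at the foot of its flat clamping face, face towards the bed's +y. It slides along the bed's +y to close, driven by the wheel only.
- vee_stop: Fixed steel stop with a shallow vee facing the jaw, 40 mm high; origin at the bottom of the vee, on the bed's top face; axes as the bed's. A roll lying home in the vee has its centre 39 mm from the origin, on the -y side.
- tape_roll: Roll of brown tape lying flat on the bed between jaw and vee, loose, 74 mm diameter, 25 mm high; origin in the centre of its underside.
- calculator: Desk calculator lying on the board in front of the clamp, 100 x 68 x 19 mm, a bystander.
- marker: Marker pen lying on the board in front of the tape dispenser, 130 mm long, 20 mm thick, a bystander.
- spare_roll: Roll of tape lying flat left of the clamp, 74 mm diameter, 17 mm high, a bystander.
- blade_card: Flat blister card of blades right of the clamp, 62 x 118 x 12 mm, a bystander.

How it is judged:
By the outcome, as a careful person would: the job done as asked, in the order asked, and still so for the second after the job is handed in, with the robot touching nothing.
It also fails if it takes over 58 s, if anything falls off the work surface, if the arm or the gripper's body presses on something with over 40 N, if the wrist force passes 120 N, or if a joint passes its speed limit or range.

## Robot

A 6-joint arm with a two-finger parallel gripper is mounted at the origin on a cart in front of the work surface, level with it; the furniture and walls round the work are solid. World frame = base frame: x ahead of the robot, y to its left, z up, the work surface at z = 0. Lengths are in m, angles in rad, forces in N, time in s.
With the tool pointing down it reaches from about 0.4 to 0.925 m from the base axis. Payload 12.5 kg.
Tool frame: the origin (TCP) lies midway between the tips of the shut fingers; the grasp point (between the pads) lies 19 mm behind it; z points along the fingers, y is the line along which they close (so a half turn about z gives the same grasp; the last joint's range is limited). The gripper opens to 95 mm and grips with 3 to 60 N. Pads are 20 mm wide; open, the fingers measure 119 mm over their backs; the gripper's body (75 mm by 180 mm) begins 59 mm behind the grasp point.
Start: joints at [-1.365, 0.491, 1.559, -0, 1.092, -0.106], TCP at [0.192, -0.595, 0.215] pointing down, gripper open.
Joint ranges: [-3.1, 3.1], [-0.84, 2.19], [0.05, 2.79], [-1.13, 4.28], [0.06, 2.93], [-2.69, 2.69]. Speed limits (rad/s): [2.22, 2.22, 2.79, 3.14, 3.14, 3.14].

## Interface

Orientations are given as a rotation vector (axis times angle).
In Python, from cell import env, command_gripper, optics, nets gives the robot as it stands. The module is installed in compiled form; this text tells all that it offers. Calls block until the motion is done:
- env.move_ptp(position, orientation): joint-space move of the TCP to a pose.
- env.move_l(position, ori=None, speed=0.15): straight line of the TCP; ori=None keeps the orientation; speed is the mean speed in m/s.
- env.move_j(angles): joint-space move.
- command_gripper(opening, force=None): opening from 0.0 (shut) to 1.0 (fully open); force is the grip in N (None keeps the last); returns when the fingers have stopped.
- env.dwell(seconds).
- env.inverse_kinematics(position, orientation): joint angles nearest the present ones, or None.
- env.sense(): the state.
- optics.capture(name): name is "side" or "top"; returns a dict with "frame" (420x560x3 uint8, red, green, blue), "intrinsics" (3x3 intrinsics, pixels), "rvec" (rotation vector, rad) and "tvec" (3), from world to camera coordinates, as OpenCV has them. Camera axes: x right, y down, z forward; pixel columns grow to the right and rows downward; lengths in m; the calibration is good to about 2 mm. A picture is of the moment at which its call begins. There is no depth.
A pose or a line that the arm cannot do raises env.MotionError and nothing moves.
- env.hand_in(): hands the job in; it is judged then, once.
Trained networks look in the newest picture that a camera, given by its name, has taken for a name from the list of things; names that differ only in an ending like _2 or _b are one class to them, and where a whole thing is asked for, a point or a joint stands for the part that bears it (a point fixed in the world has none). Each returns a list of dicts, best first, with "confidence" (0 to 1); they miss things now and then, are a little off and sometimes report something else, mostly with a low value. They report only what shows in the picture. A call takes as long as a camera call.
- nets.search_frame(camera, name): "pixel" ([column, row] in pixels, amid what is visible of it).
The state is a dict: "t": time; "q": joint angles; "joint_velocities": joint speeds; "joint_efforts": joint torques, N m; "position": TCP position; "eef_rot": TCP orientation; "contact_force": force on the tool from outside, world axes, zero at the start; "wrist_torque": the same for the moment, N m; "grip_width": opening from 0.0 (shut) to 1.0 (fully open); "grasp_force": force on a finger pad.
Only numpy, scipy, OpenCV 4.12 (cv2) and the standard library are available. Lean on these libraries where they do the work, as an engineer would, in place of code of your own. Each camera call takes 0.05 s, during which the arm holds its last target. There are 200 camera calls.

## Working session

There is one attempt and no reset: what is moved stays moved. The work goes in short steps, each a Python script; the robot and the scene stay as the last script left them, time stands still between calls to the robot, and variables do not carry over. Pictures are saved under pics/ and viewed, at most 10 in all, crops included, and the job is handed in when it is done.

```bash
mkdir -p pics
cat > h.py <<'E'
import numpy as np, cv2
from cell import env, command_gripper, optics, nets
def cap(n,save=None):
    c=optics.capture(n)
    if save: cv2.imwrite('pics/'+save,c['frame'][:,:,::-1])
    return c
def ray(c,px):
    R,_=cv2.Rodrigues(np.array(c['rvec'],float)); t=np.array(c['tvec'],float).ravel()
    d=R.T@np.linalg.inv(c['intrinsics'])@np.array([px[0],px[1],1.]); return -R.T@t,d
def atz(c,px,z):
    o,d=ray(c,px); return o+d*(z-o[2])/d[2]
def proj(c,P):
    return cv2.projectPoints(np.array(P,float).reshape(-1,1,3),np.array(c['rvec'],float),np.array(c['tvec'],float),np.array(c['intrinsics'],float),None)[0].reshape(-1,2)
E
python3 - <<'E'
from h import *
Z=dict(clamp_base=.012,handle_knob=.138,lever_fin=.123,jaw=.05,vee_stop=.05,tape_roll=.037,calculator=.019,marker=.02,spare_roll=.017,blade_card=.012,handle=.094,selector=.1)
for n in('top','side'):
    c=cap(n,n+'0.png'); print(n,ray(c,(280,210)))
    for k,z in Z.items():
        for r in nets.search_frame(n,k)[:2]: print(k,np.round(r['pixel'],1),round(r['confidence'],2),atz(c,r['pixel'],z).round(3))
s=env.sense();print(s['t'],s['eef_rot'],s['contact_force'])
E
```

```text
top (array([ 0.41338327, -0.07552553,  1.16822317]), array([ 0.09022967,  0.03938968, -0.99527637]))
clamp_base [309.9 165.6] 0.58 [ 0.637 -0.107  0.012]
handle_knob [324.3 172.8] 0.58 [ 0.596 -0.138  0.138]
lever_fin [275.3 167.3] 0.57 [ 0.611 -0.021  0.123]
jaw [296.8 158.4] 0.68 [ 0.648 -0.072  0.05 ]
vee_stop [254.7 161.4] 0.84 [0.639 0.036 0.05 ]
vee_stop [380.1 171. ] 0.63 [ 0.618 -0.285  0.05 ]
tape_roll [269.8 155. ] 0.84 [ 0.659 -0.002  0.037]
calculator [309.4 262.4] 0.93 [ 0.383 -0.108  0.019]
marker [214.8 260.2] 0.79 [0.385 0.137 0.02 ]
spare_roll [201.3 180.1] 0.61 [0.595 0.179 0.017]
blade_card [382.  169.6] 0.61 [ 0.628 -0.297  0.012]
handle [297.7 161.1] 0.74 [ 0.632 -0.075  0.094]
handle [324.  170.5] 0.64 [ 0.609 -0.14   0.094]
selector [325.4 170. ] 0.55 [ 0.61  -0.143  0.1  ]
side (array([0.35759419, 0.7155054 , 0.52617278]), array([ 0.1532036 , -0.86183859, -0.4835786 ]))
clamp_base [224.9 213.4] 0.88 [ 0.65  -0.156  0.012]
handle_knob [247.8 189. ] 0.95 [ 0.563 -0.051  0.138]
handle_knob [225.9 211.9] 0.62 [0.579 0.052 0.138]
lever_fin [241.6 187.5] 0.64 [ 0.586 -0.085  0.123]
jaw [333.3 241.8] 0.73 [ 0.377 -0.023  0.05 ]
jaw [219.  219.5] 0.69 [ 0.634 -0.062  0.05 ]
vee_stop [202.8 251.4] 0.62 [0.626 0.064 0.05 ]
tape_roll [212.1 233. ] 0.74 [ 0.638 -0.024  0.037]
calculator [332.7 242. ] 0.93 [ 0.379 -0.07   0.019]
calculator [250.2 188.6] 0.69 [ 0.62  -0.29   0.019]
marker [326.9 313.3] 0.98 [0.372 0.157 0.02 ]
spare_roll [192.8 315.5] 0.66 [0.597 0.205 0.017]
blade_card [253.7 194.9] 0.52 [ 0.605 -0.269  0.012]
handle [250.8 189.7] 0.7 [ 0.578 -0.136  0.094]
selector [241.2 187.7] 0.62 [ 0.599 -0.13   0.1  ]
1.3 [ 3.10345336e+00  4.87775204e-01 -6.46962553e-06] [-0.04577169 -0.02473064  0.12307797]
```

View pics/top0.png

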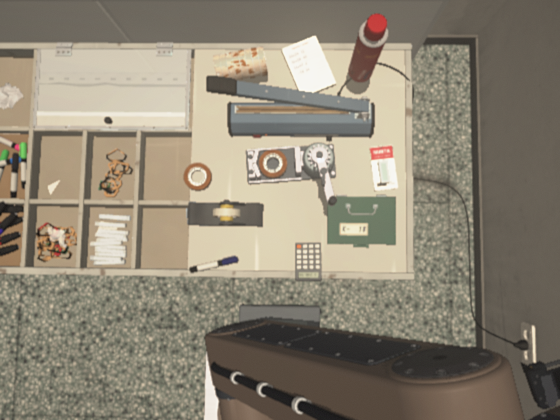

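View pics/side0.png

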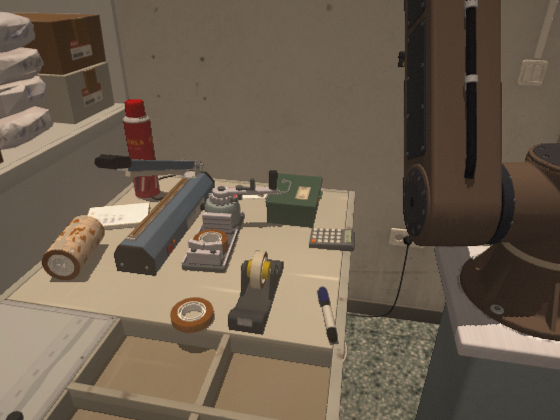

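The top view shows the clamp bed at about (247-335, 143-185), the spindle near (319,155), and the knob near (332,200), beside a green box. The side view shows the knob near (273,180). I'll zoom in.

Run:
```python
import cv2,numpy as np
a=cv2.imread('pics/top0.png')[135:215,240:350]; b=cv2.imread('pics/side0.png')[160:270,180:300]
a=cv2.resize(a,None,fx=7,fy=7,interpolation=cv2.INTER_CUBIC)
cv2.imwrite('pics/tz.png',a)
b=cv2.resize(b,None,fx=5,fy=5,interpolation=cv2.INTER_CUBIC)
cv2.imwrite('pics/sz.png',b)
```

```text
(no output)
```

View pics/tz.png

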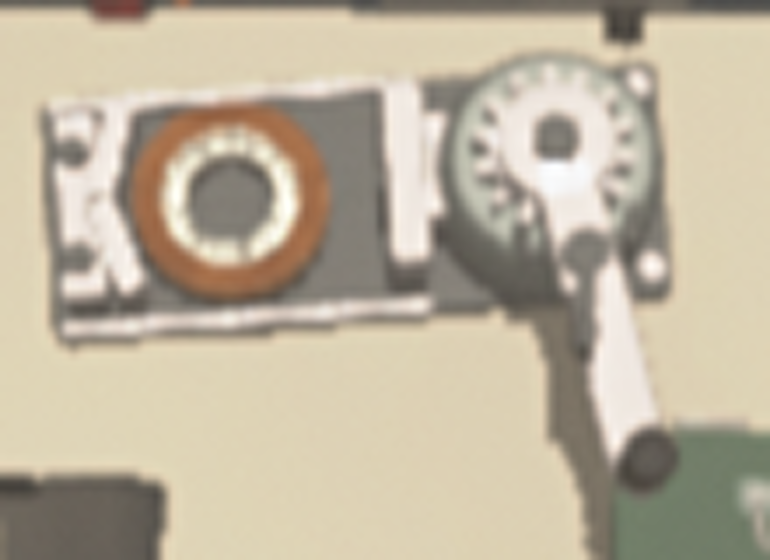

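View pics/sz.png

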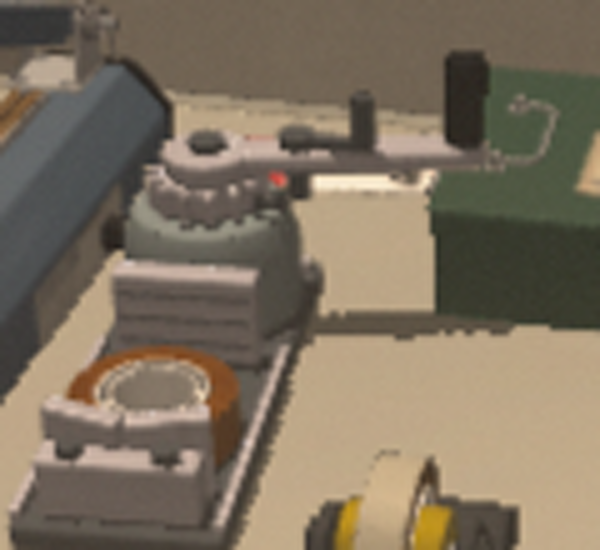

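The zoomed top view puts the knob top at about (333,200), the spindle at (319.3,154.7) and the fin top at about (323.4,183). The zoomed side view puts the knob top at (273.4,171.5) and the fin top at (252.3,179). The lever is on the +y (opening) side of the handle. Next I'll triangulate.

```bash
cat >> h.py <<'E'
def tri(c1,p1,c2,p2):
    (o1,d1),(o2,d2)=ray(c1,p1),ray(c2,p2)
    A=np.c_[d1,-d2]; k=np.linalg.lstsq(A,o2-o1,rcond=None)[0]
    a,b=o1+k[0]*d1,o2+k[1]*d2; return (a+b)/2,np.linalg.norm(a-b)
E
python3 - <<'E'
from h import *
t=cap('top');s=cap('side')
T=lambda x,y:(240+x/7,135+y/7); S=lambda x,y:(180+x/5,160+y/5)
for n,a,b,z in(('knob',(650,458),(467,57),.138),('fin',(583,345),(362,95),.123),('spin',(555,138),(207,138),.098)):
    print(n,atz(t,T(*a),z).round(4),atz(s,S(*b),z).round(4),tri(t,T(*a),s,S(*b)))
for n,p,z in(('bedNE(-y,+x)',(650,70),.012),('-y-x',(668,300),.012),('+y+x',(42,105),.012),('+y-x',(62,345),.012),('roll',(230,200),.037),('boxedge',(672,432),.08)):
    print(n,atz(t,T(*p),z).round(4))
for z in(0,.06,.08,.1): print('box corner',z,atz(s,S(432,210),z).round(3),atz(t,T(615,432),z).round(3))
print(env.inverse_kinematics([.6,-.14,.2],[np.pi,0,0]))
E
```

```text
knob [ 0.5307 -0.1582  0.138 ] [ 0.5284 -0.1514  0.138 ] (array([ 0.5304341 , -0.15856684,  0.1348198 ]), np.float64(0.0013172083016064616))
fin [ 0.5709 -0.1365  0.123 ] [ 0.5731 -0.1329  0.123 ] (array([ 0.57254502, -0.13631431,  0.12133112]), np.float64(0.0028260160702581576))
spin [ 0.6478 -0.1276  0.098 ] [ 0.645  -0.1245  0.098 ] (array([ 0.64719563, -0.12790628,  0.096364  ]), np.float64(0.0019552021988179214))
bedNE(-y,+x) [ 0.6931 -0.1676  0.012 ]
-y-x [ 0.6051 -0.1748  0.012 ]
+y+x [0.6777 0.0633 0.012 ]
+y-x [0.5856 0.0538 0.012 ]
roll [ 0.6368 -0.0104  0.037 ]
boxedge [ 0.5467 -0.1706  0.08  ]
box corner 0 [ 0.568 -0.258  0.   ] [ 0.556 -0.156  0.   ]
box corner 0.06 [ 0.544 -0.147  0.06 ] [ 0.549 -0.152  0.06 ]
box corner 0.08 [ 0.536 -0.11   0.08 ] [ 0.546 -0.15   0.08 ]
box corner 0.1 [ 0.528 -0.073  0.1  ] [ 0.544 -0.149  0.1  ]
[-3.36397163e-01  4.92590901e-01  1.59894812e+00 -4.44089210e-16
  1.05005363e+00  1.23439916e+00]
```

```bash
cat >> h.py <<'E'
from scipy.spatial.transform import Rotation as Ro
S=np.array([.647,-.1275]); YAW=.075
def ori(phi): return (Ro.from_euler('z',phi)*Ro.from_euler('x',np.pi)).as_rotvec()
def tip(phi,r): return S-r*np.array([np.cos(phi),np.sin(phi)])
E
python3 - <<'E'
from h import *
o=ori(.3)
env.move_ptp([.572,-.108,.19],o); command_gripper(0)
env.move_l([.572,-.108,.107],speed=.12)
f0=np.array(env.sense()['contact_force']); print('f0',f0,env.sense()['t'])
d=np.array([.15,-1])/np.hypot(.15,1)
p=np.array([.572,-.108]); 
for i in range(1,25):
    q=p+d*.002*i; env.move_l([*q,.107],speed=.02); s=env.sense()
    f=np.array(s['contact_force'])-f0; print(i,q.round(4),f.round(2))
    if i>12 and -f[:2]@d>8: break
    if q[1]<-.144: break
print(s['t'])
t=cap('top','top1.png');c=cap('side','side1.png')
a=cv2.resize(cv2.imread('pics/top1.png')[135:215,280:350],None,fx=7,fy=7,interpolation=2)
b=cv2.resize(cv2.imread('pics/side1.png')[150:230,200:290],None,fx=7,fy=7,interpolation=2)
h=560;im=np.zeros((560,1120,3),np.uint8);im[:,:490]=a;im[:,490:]=b
cv2.imwrite('pics/z1.png',cv2.resize(im,(800,400)))
E
```

```text
f0 [ 1.00788355 -0.2608633   0.00719329] 5.9667
1 [ 0.5723 -0.11  ] [-1.9   0.42  0.12]
2 [ 0.5726 -0.112 ] [-1.62 -0.19 -0.25]
3 [ 0.5729 -0.1139] [-0.65  0.25 -0.13]
4 [ 0.5732 -0.1159] [-0.73  0.75 -0.51]
5 [ 0.5735 -0.1179] [-0.71  0.17  0.15]
6 [ 0.5738 -0.1199] [-1.49  1.01  0.58]
7 [ 0.5741 -0.1218] [-1.1   1.58  0.1 ]
8 [ 0.5744 -0.1238] [-2.15  0.29  1.21]
9 [ 0.5747 -0.1258] [-2.09  1.05 -0.03]
10 [ 0.575  -0.1278] [-3.27  1.3  -0.42]
11 [ 0.5753 -0.1298] [-2.55  1.5  -0.07]
12 [ 0.5756 -0.1317] [-2.62  1.63  0.14]
13 [ 0.5759 -0.1337] [-1.8   0.96 -0.1 ]
14 [ 0.5762 -0.1357] [-1.89  1.19  0.43]
15 [ 0.5765 -0.1377] [-0.73  2.05 -0.89]
16 [ 0.5767 -0.1396] [-1.26  3.43 -0.27]
17 [ 0.577  -0.1416] [ 0.18  3.23 -0.66]
18 [ 0.5773 -0.1436] [0.12 2.66 0.86]
19 [ 0.5776 -0.1456] [0.69 4.04 0.14]
10.7167
```

View pics/z1.png

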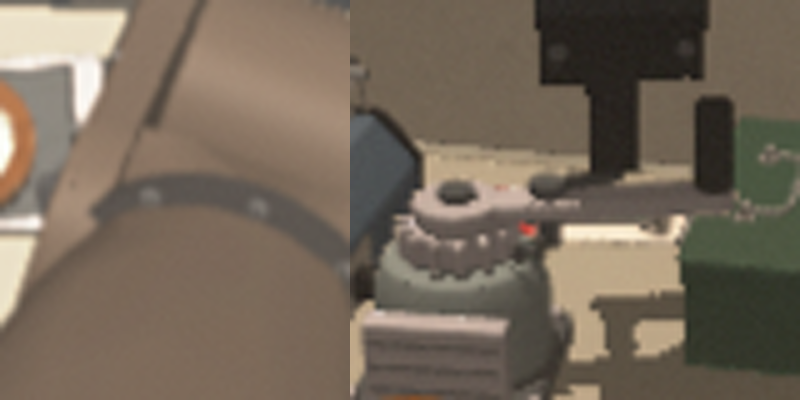

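The side view shows the finger pushing the fin, with the force at about 3-4 N, so it is near the stop or already swinging the handle. I'll push 4 mm more, lift, and check against a projected model.

```bash
cat >> h.py <<'E'
def knob(phi): return [*tip(phi,.12),.138]
def fin(phi,sel):
    p=tip(phi,.042); a=phi+sel; return [p[0]-.032*np.cos(a),p[1]-.032*np.sin(a),.123]
E
python3 - <<'E'
from h import *
c=cap('side')
print('model v. start view: knob,fin',proj(c,[knob(.256),fin(.256,-.3)]).round(1),'seen 273.4,171.4 / 252.4,179')
f=[]
for y in(-.1475,-.1495):
    env.move_l([.578,y,.107],speed=.02); f.append(np.round(env.sense()['contact_force'],1))
print(f)
env.move_l([.578,-.138,.107],speed=.08)
env.move_l([.574,-.138,.19],speed=.15)
c=cap('side','side2.png'); print(env.sense()['t'])
for n in('handle_knob','lever_fin'): print(n,[(np.round(r['pixel'],1),round(r['confidence'],2)) for r in nets.search_frame('side',n)[:3]])
for phi in(.2,.256,.3,.35): print(phi,proj(c,[knob(phi),fin(phi,.3),fin(phi,.15)]).round(1).tolist())
b=cv2.resize(cv2.imread('pics/side2.png')[150:230,200:300],None,fx=8,fy=7,interpolation=2)
cv2.imwrite('pics/z2.png',cv2.resize(b,(800,560)))
E
```

```text
model v. start view: knob,fin [[272.9 170.2]
 [252.3 178.3]] seen 273.4,171.4 / 252.4,179
[array([0.9, 3.4, 0.7]), array([1.1, 2.7, 0.5])]
12.4083
handle_knob [(array([248.2, 185.4]), 0.7), (array([203.7, 250.3]), 0.69)]
lever_fin [(array([245.9, 186.1]), 0.55)]
0.2 [[272.9, 171.4], [252.3, 175.6], [252.7, 176.4]]
0.256 [[272.9, 170.2], [252.1, 174.9], [252.6, 175.7]]
0.3 [[272.7, 169.3], [251.9, 174.3], [252.5, 175.1]]
0.35 [[272.4, 168.2], [251.6, 173.7], [252.2, 174.5]]
```

View pics/z2.png

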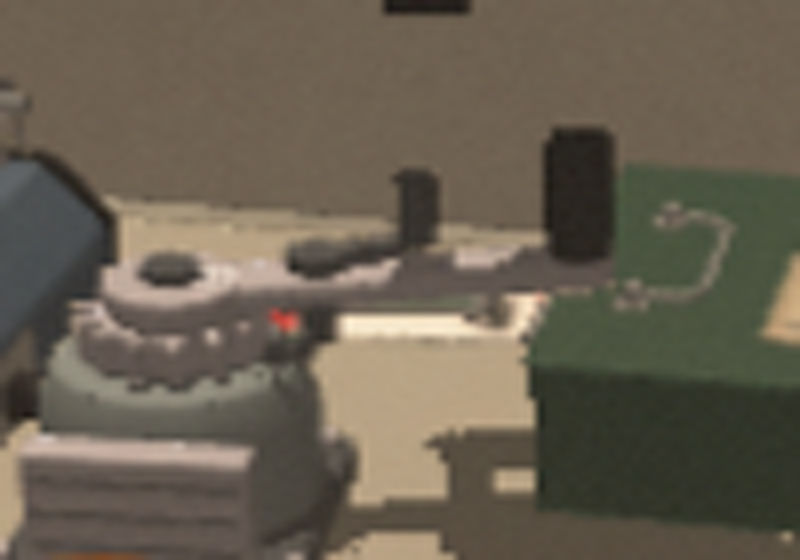

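The fin is now on the -y side and the knob has moved slightly. That matches the lever at its stop with the handle swung by about 0.1 rad, to phi of about 0.36. Next: grip the knob, swing back, and do the first drive stroke.

```bash
cat >> h.py <<'E'
R0=.12; ZT=.104
def go(phi,speed):
    env.move_l([*tip(phi,R0),ZT],ori(phi),speed=speed)
    f=np.array(env.sense()['contact_force']); tg=np.array([np.sin(phi),-np.cos(phi)]); rd=np.array([-np.cos(phi),-np.sin(phi)])
    return -f[:2]@tg, -f[:2]@rd     # push on knob along closing / outward
def back(phi,end):
    L=[]
    while phi>end+1e-6:
        phi=max(end,phi-.12); a,b=go(phi,.12); L.append((round(phi,2),round(a,1),round(b,1)))
        if a<-9: break
    print('back',L); return phi
def drive(phi,end,step,lim,speed=.06):
    L=[]
    while phi<end-1e-6:
        phi=min(end,phi+step); a,b=go(phi,speed); L.append((round(phi,3),round(a,1),round(b,1)))
        if a>lim: break
    print('drive',L); return phi
E
python3 - <<'E'
from h import *
p=.37
command_gripper(.55)
env.move_ptp([*tip(p,R0),.19],ori(p)); env.move_l([*tip(p,R0),ZT],speed=.12)
print('f0',env.sense()['contact_force'])
command_gripper(0.0,15); s=env.sense(); print(s['grip_width']*95,s['contact_force'],s['t'])
p=back(p,-.5); print(env.sense()['t'])
p=drive(p,.645,.05,7.2); print(p,env.sense()['t'],env.sense()['grip_width']*95)
E
```

```text
f0 [-0.0800678  -0.91883307  1.39108801]
19.34905822419441 [-1.63225254  2.05339059  2.71219946] 15.325
back [(0.25, np.float64(0.9), np.float64(-1.6)), (0.13, np.float64(0.6), np.float64(-1.1)), (0.01, np.float64(2.1), np.float64(-3.1)), (-0.11, np.float64(2.0), np.float64(-3.2)), (-0.23, np.float64(3.3), np.float64(-4.1)), (-0.35, np.float64(1.3), np.float64(-5.5)), (-0.47, np.float64(0.7), np.float64(-6.1)), (-0.5, np.float64(1.6), np.float64(-6.7))]
17.4417
drive [(-0.45, np.float64(-3.6), np.float64(-4.7)), (-0.4, np.float64(-2.0), np.float64(-5.8)), (-0.35, np.float64(-2.8), np.float64(-4.9)), (-0.3, np.float64(-2.3), np.float64(-5.0)), (-0.25, np.float64(-1.0), np.float64(-4.2)), (-0.2, np.float64(0.3), np.float64(-3.9)), (-0.15, np.float64(0.6), np.float64(-2.2)), (-0.1, np.float64(0.6), np.float64(-2.5)), (-0.05, np.float64(0.8), np.float64(-2.3)), (-0.0, np.float64(1.4), np.float64(-1.5)), (0.05, np.float64(1.0), np.float64(0.4)), (0.1, np.float64(0.4), np.float64(0.5)), (0.15, np.float64(1.0), np.float64(0.9)), (0.2, np.float64(-0.0), np.float64(2.0)), (0.25, np.float64(-0.3), np.float64(2.9)), (0.3, np.float64(2.2), np.float64(3.5)), (0.35, np.float64(1.0), np.float64(5.8)), (0.4, np.float64(0.8), np.float64(4.1)), (0.45, np.float64(1.0), np.float64(4.2)), (0.5, np.float64(0.1), np.float64(5.9)), (0.55, np.float64(1.2), np.float64(4.7)), (0.6, np.float64(0.4), np.float64(4.1)), (0.645, np.float64(0.2), np.float64(5.1))]
0.645 23.1917 19.903123153278294
```

Run:
```python
from h import *
cap('side','side3.png'); cap('top','top3.png')
a=cv2.imread('pics/side0.png')[165:285,175:290]; b=cv2.imread('pics/side3.png')[165:285,175:290]; t=cv2.imread('pics/top3.png')[135:215,240:350]
f=lambda i,w:cv2.resize(i,(w,600),interpolation=2)
cv2.imwrite('pics/z3.png',np.vstack([np.hstack([cv2.resize(a,(400,417),interpolation=2),cv2.resize(b,(400,417),interpolation=2)]),np.pad(cv2.resize(t,(250,182)),((0,0),(0,550),(0,0)))]))
s=env.sense();print(s['contact_force'],s['wrist_torque'],s['joint_efforts'],s['t'],s['position'])
```

```text
[3.45909421 3.33305026 5.54253239] [ 0.6336986  -0.59932686 -0.07762408] [-2.52354518e+00 -5.72659135e+01 -1.79500294e+01 -8.09610151e-01
  3.16365855e-01 -3.99469736e-02] 23.2917 [ 0.55102995 -0.19925411  0.10404237]
```

View pics/z3.png

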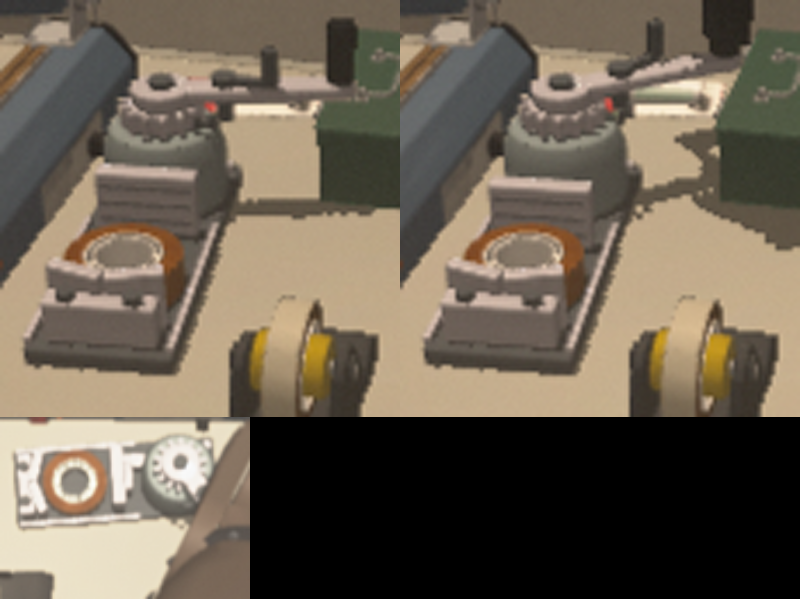

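The jaw advanced a lot and the pawl works. The gap to the roll is now roughly 9 mm. The tight grip adds radial preload that spoils the force reading, so I'll loosen to a loose cup around the knob, swing back, and drive in finer steps.

Run:
```python
from h import *
g0=cv2.imread('pics/top0.png',0).astype(float);g3=cv2.imread('pics/top3.png',0).astype(float)
p0=g0[156:168,284:308].mean(0);p3=g3[156:168,284:308].mean(0);print(p0.round().astype(int));print(p3.round().astype(int))
command_gripper(.27); print(env.sense()['contact_force'],env.sense()['grip_width']*95)
p=back(.645,-.515); print(env.sense()['t'],env.sense()['contact_force'])
p=drive(p,-.2,.105,4.5,.1)
p=drive(p,.1,.03,4.5,.03)
print(p,env.sense()['t'])
c=cap('top','top4.png');cap('side','side4.png')
print(cv2.imread('pics/top4.png',0)[156:168,270:308].astype(float).mean(0).round().astype(int))
```

```text
[120 122 124 125 126 126 126 126 127 119 108 165 231 235 234 231 222 214
 177 126 115 140 161 166]
[132 134 136 132 143 205 243 243 242 240 228 229 227 222 173 137 139 135
 111 107 125 155 175 176]
[-0.18592816 -0.62224307  0.16714188] 25.27866973781602
back [(0.53, np.float64(0.8), np.float64(0.4)), (0.41, np.float64(0.4), np.float64(-0.8)), (0.29, np.float64(-0.7), np.float64(-0.3)), (0.17, np.float64(0.7), np.float64(0.5)), (0.05, np.float64(-0.3), np.float64(0.6)), (-0.07, np.float64(-0.6), np.float64(0.2)), (-0.19, np.float64(-0.2), np.float64(0.1)), (-0.31, np.float64(-0.1), np.float64(-0.8)), (-0.43, np.float64(0.3), np.float64(0.4)), (-0.52, np.float64(-0.1), np.float64(-0.3))]
26.3333 [-0.29624277  0.06193777 -0.05572515]
drive [(-0.41, np.float64(0.5), np.float64(0.2)), (-0.305, np.float64(0.7), np.float64(-1.1)), (-0.2, np.float64(0.1), np.float64(0.9))]
drive [(-0.17, np.float64(4.2), np.float64(0.6)), (-0.14, np.float64(4.2), np.float64(1.5)), (-0.11, np.float64(2.9), np.float64(1.9)), (-0.08, np.float64(2.9), np.float64(1.6)), (-0.05, np.float64(2.1), np.float64(1.7)), (-0.02, np.float64(2.8), np.float64(1.8)), (0.01, np.float64(2.8), np.float64(1.1)), (0.04, np.float64(1.8), np.float64(1.5)), (0.07, np.float64(2.0), np.float64(1.8)), (0.1, np.float64(3.0), np.float64(1.8))]
0.09999999999999992 29.825
[141 142 141 141 140 139 142 145 170 221 234 212 157 128 127 125 168 238
 242 240 239 232 226 223 223 183 137 130 133 136 135 127 108 110 118 125
 123 117]
```

Run:
```python
from h import *
p=drive(.1,.36,.015,5.2,.02)
print(p,env.sense()['t'])
cap('top','top5.png')
print(cv2.imread('pics/top5.png',0)[156:168,270:308].astype(float).mean(0).round().astype(int))
```

```text
drive [(0.115, np.float64(3.4), np.float64(2.5)), (0.13, np.float64(5.0), np.float64(1.9)), (0.145, np.float64(4.5), np.float64(3.2)), (0.16, np.float64(4.0), np.float64(2.1)), (0.175, np.float64(3.3), np.float64(2.9)), (0.19, np.float64(3.6), np.float64(2.3)), (0.205, np.float64(4.2), np.float64(2.9)), (0.22, np.float64(4.9), np.float64(3.4)), (0.235, np.float64(4.2), np.float64(2.9)), (0.25, np.float64(4.5), np.float64(3.5)), (0.265, np.float64(4.4), np.float64(3.2)), (0.28, np.float64(4.6), np.float64(4.1)), (0.295, np.float64(3.7), np.float64(2.9)), (0.31, np.float64(3.9), np.float64(3.7)), (0.325, np.float64(3.3), np.float64(3.0)), (0.34, np.float64(4.3), np.float64(3.9)), (0.355, np.float64(5.6), np.float64(3.4))]
0.3550000000000002 34.175
[143 141 142 142 147 152 174 217 234 223 190 143 129 123 157 235 243 241
 241 238 223 226 229 206 156 135 134 134 136 137 139 133 109 106 122 153
 174 180]
```

Run:
```python
from h import *
p=drive(.355,.52,.012,6.6,.02)
print(p,env.sense()['t'],env.sense()['position'],tip(p,R0))
cap('top','top6.png')
print(cv2.imread('pics/top6.png',0)[156:168,270:308].astype(float).mean(0).round().astype(int))
```

```text
drive [(0.367, np.float64(6.3), np.float64(3.5)), (0.379, np.float64(6.6), np.float64(4.3))]
0.379 34.725 [ 0.53523483 -0.17131247  0.10395883] [ 0.53551579 -0.17189899]
[143 141 142 142 144 151 174 219 235 224 190 143 129 123 159 235 243 241
 241 238 225 226 229 204 154 136 134 134 136 137 139 133 110 106 123 153
 174 180]
```

The roll has stopped moving in the image, so it is seated, and the force is now rising steadily. A few finer steps next.

Run:
```python
from h import *
p=drive(.379,.46,.008,7.9,.02)
print(p,env.sense()['t'],env.sense()['position'],tip(p,R0))
```

```text
drive [(0.387, np.float64(7.2), np.float64(5.0)), (0.395, np.float64(8.1), np.float64(4.8))]
0.395 35.275 [ 0.53587015 -0.17286462  0.10396535] [ 0.53624041 -0.17367698]
```

Run:
```python
from h import *
p=drive(.395,.403,.008,20,.02)
a=go(p-.022,.03); print('off',a)
command_gripper(.5)
env.move_l([*tip(p-.022,R0),.2],speed=.15)
print(env.sense()['contact_force'],env.sense()['t'])
env.move_ptp([.35,-.45,.25],ori(.0)); 
cap('top','top7.png');cap('side','side7.png');print(env.sense()['t'])
t=cv2.imread('pics/top7.png');print(cv2.cvtColor(t,6)[156:168,270:308].astype(float).mean(0).round().astype(int))
a=cv2.resize(t[135:215,240:350],(770,560),interpolation=2)
s=cv2.imread('pics/side7.png')
cv2.imwrite('pics/z7.png',np.hstack([cv2.resize(t[120:290,180:410],(400,400),interpolation=2),cv2.resize(s[150:340,170:360],(400,400),interpolation=2)]))
```

```text
drive [(0.403, np.float64(7.7), np.float64(5.6))]
off (np.float64(6.58935561986926), np.float64(3.0807282720799316))
[-0.02895495 -0.10132351 -0.02170133] 37.1833
38.5583
[131 129 130 130 132 138 162 205 224 213 176 131 119 114 146 225 235 233
 233 227 211 216 218 184 140 126 125 125 126 127 129 124 103 100 115 142
 162 168]
```

View pics/z7.png

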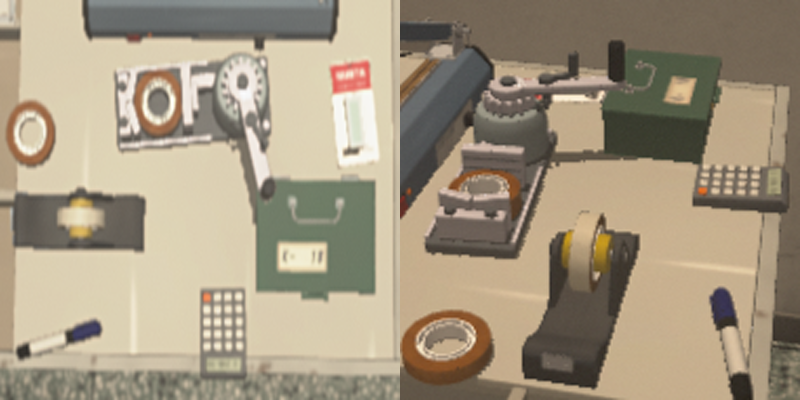

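The jaw, roll and bystanders look right, but the knob rests at about phi 0.28 while the cup was commanded to 0.40. So the fingers flexed (about 0.6 N/mm), and the 8 N peak at rest is probably only marginally firm. I'll push once more, gently, to about 10 N.

Run:
```python
from h import *
c=cap('top')
m=(cv2.cvtColor(c['frame'],cv2.COLOR_RGB2GRAY)[190:212,322:345]<75); ys,xs=np.nonzero(m); px=(322+xs.mean(),190+ys.mean())
k=atz(c,px,.138); d=S-k[:2]; phi=np.arctan2(d[1],d[0]); print(px,k,len(xs),np.hypot(*d),phi)
if not .2<phi<.4: raise SystemExit
command_gripper(.5)
env.move_ptp([*tip(phi,R0),.19],ori(phi)); env.move_l([*tip(phi,R0),ZT],speed=.12)
print(env.sense()['contact_force']); command_gripper(.27); s=env.sense(); print(s['contact_force'],s['grip_width']*95,s['t'])
p=drive(phi,phi+.14,.02,6.5,.03); print(env.sense()['grip_width']*95,env.sense()['t'])
p=drive(p,p+.09,.009,9.3,.02); print(p,env.sense()['grip_width']*95,env.sense()['t'])
```

```text
(np.float64(332.0), np.float64(202.5)) [ 0.52582851 -0.15624201  0.138     ] 6 0.12453366576638787 0.23289680375816824
[ 0.56168709 -0.04938288 -0.07859133]
[ 0.99863969 -1.96702158  0.49075583] 26.09835496829811 41.625
drive [(np.float64(0.253), np.float64(0.3), np.float64(0.1)), (np.float64(0.273), np.float64(-0.1), np.float64(0.8)), (np.float64(0.293), np.float64(-0.1), np.float64(0.1)), (np.float64(0.313), np.float64(2.9), np.float64(-0.1)), (np.float64(0.333), np.float64(4.2), np.float64(-0.1)), (np.float64(0.353), np.float64(5.2), np.float64(-0.0)), (np.float64(0.373), np.float64(6.2), np.float64(1.6))]
25.40678252461098 43.375
drive [(np.float64(0.382), np.float64(7.3), np.float64(0.7)), (np.float64(0.391), np.float64(8.2), np.float64(0.7)), (np.float64(0.4), np.float64(8.9), np.float64(2.1)), (np.float64(0.409), np.float64(9.3), np.float64(1.4))]
0.4088968037581683 25.55893165345896 44.375
```

Run:
```python
from h import *
p=drive(.409,.445,.007,10.2,.02)
n=p
L=[]
while n>.285: n-=.04; L.append(np.round(go(n,.06),1).tolist())
print(L)
command_gripper(.5); env.move_l([*tip(n,R0),.2],speed=.15)
print(env.sense()['contact_force'],env.sense()['t'])
env.move_ptp([.35,-.45,.25],ori(0)); 
cap('top','top8.png');cap('side','side8.png');print(env.sense()['t'])
t=cv2.imread('pics/top8.png');s=cv2.imread('pics/side8.png')
print(cv2.cvtColor(t,6)[156:168,270:308].astype(float).mean(0).round().astype(int))
cv2.imwrite('pics/z8.png',np.hstack([cv2.resize(t[130:210,240:350],(440,320),interpolation=2),cv2.resize(s[160:250,185:285],(356,320),interpolation=2)]))
```

```text
drive [(0.416, np.float64(10.2), np.float64(1.2)), (0.423, np.float64(10.7), np.float64(2.1))]
[[8.2, 0.8], [5.5, 1.4], [-0.4, 0.4], [-0.5, 0.0]]
[-0.74530947  0.30542256 -0.07996727] 47.2833
48.6917
[131 129 130 130 132 138 162 204 223 213 175 130 119 114 147 224 235 233
 232 226 213 217 219 183 138 126 124 124 126 127 128 124 102  99 115 141
 161 167]
```

View pics/z8.png

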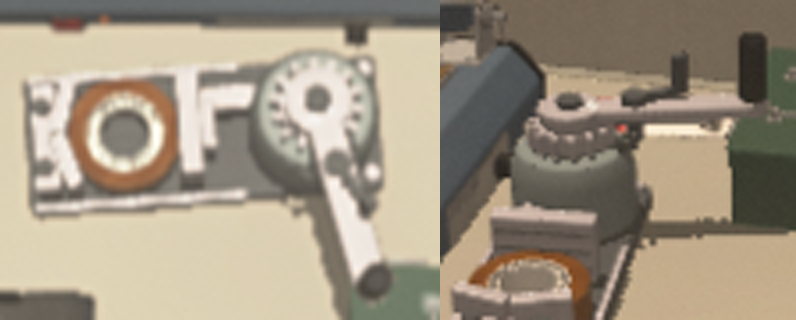

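The picture shows the lever on the closing side, the jaw against the roll, the roll seated in the vee, and the arm clear of everything. Handing in.

```bash
python3 -c "
from cell import env
print(env.hand_in())"
```

```text
the job is handed in; nothing more can be done
None
```

I handed the job in at about 49 s: the lever is over on the closing side, the jaw holds the roll in the vee stop, and the arm is clear. The last push on the knob peaked at about 10.7 N, which I estimate as 21–32 N at the jaw, though I could only read the force with the knob at rest.

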